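Clear the filter box and hold its inspection flap at the mark

ROBOT

A 7-joint arm with a two-finger parallel gripper is mounted at the origin on a cart in front of the work surface, level with it; the furniture and walls round the work are solid. World frame = base frame: x ahead of the robot, y to its left, z up, the work surface at z = 0. Lengths are in m, angles in rad, forces in N, time in s.
With the tool pointing down it reaches from about 0.4 to 0.85 m from the base axis. Payload 10.4 kg.
Tool frame: the origin (TCP) lies at the very end of the fingers, on their centre line; the grasp point (between the pads) lies 19 mm behind it; z points along the fingers, y is the line along which they close (so a half turn about z gives the same grasp; the last joint's range is limited). The gripper opens to 87 mm and grips with 3 to 60 N. Pads are 19 mm wide; open, the fingers measure 117 mm over their backs; the gripper's body (75 mm by 190 mm) begins 51 mm behind the grasp point.
Start: joints at [-1.167, 0.332, -0.065, 1.46, 0.022, 1.35, -0.088], TCP at [0.259, 0.569, 0.223] pointing down, gripper open.
Joint ranges: [-2.6, 2.6], [-0.5, 2.12], [-1.47, 1.34], [0.16, 2.42], [-1.27, 4.41], [0.06, 2.06], [-2.6, 2.6]. Speed limits (rad/s): [2.22, 2.22, 2.79, 2.79, 3.14, 3.14, 3.14].

INTERFACE

Orientations are given as a 3x3 rotation matrix whose columns are the frame's x, y, z axes.
In Python, from plant import readout, vision, arm, models gives the robot as it stands. The module is installed in compiled form; this text tells all that it offers.
- The arm moves only by the shell command python3 -m inch 'ROWS'. ROWS is a JSON object of lists of equal length, an entry for each row: "claw": the opening in per cent of the stroke, from 0 (shut) to 100 (fully open); "slide": the shift along the world's x, y, z in mm, a list of three; "twist": the turn about the world's z in degrees. In form: {"claw": [claw, ...], "slide": [[dx, dy, dz], ...], "twist": [twist, ...]}. A call has 1 to 8 rows; each row is the pose to reach, as a shift and turn from the pose commanded when the call began; what a row does not reach only later rows make up. A row lasts 1/8 s, in which the tool goes at most 62.5 mm and 10.7 degrees, less where a joint would pass 70% of its speed; a pose out of reach is approached as far as the arm can. A call with a gripper value outside its range is refused whole. The fingers move at their own pace and stop on an object; the grip force is fixed at half the most. Time passes only in rows, so rows that repeat a pose let the fingers close. It gives the time, the measured TCP pose, the force, the opening and the grip force at its end, in the units of the state.
- readout.get_state(): the state, without advancing time (a new reading comes with each control period).
- vision.capture(name): name is "side" or "top"; returns a dict with "color" (400x640x3 uint8, red, green, blue), "vertical_fov" (degrees; the focal length in pixels is half the picture's height over the tangent of half this angle, whatever the lens; pixels are square), "cx", "cy" (the principal point, pixels), "k1" (the pictures are not rectified: a ray, as slopes to the right and down, at radius r is drawn at 1 + k1 r^2 times it, then the intrinsics apply), "T" (4x4, takes a point from camera to world coordinates). Camera axes: x right, y up, looking along -z (the intrinsics and any distortion apply to the point x, -y, -z); pixel columns grow to the right and rows downward; lengths in m; the calibration is good to about 2 mm. A picture is of the moment at which its call begins. There is no depth.
- arm.close_job(): hands the job in; it is judged then, once.
Trained networks look in the newest picture that a camera, given by its name, has taken for a name from the list of things; names that differ only in an ending like _2 or _b are one class to them, and where a whole thing is asked for, a point or a joint stands for the part that bears it (a point fixed in the world has none). Each returns a list of dicts, best first, with "confidence" (0 to 1); they miss things now and then, are a little off and sometimes report something else, mostly with a low value. They report only what shows in the picture. A call takes as long as a camera call.
- models.silhouettes(target, camera): "mask" (400x640 bool, what is visible of it) and "bbox" ([centre column, centre row, width, height] in pixels, round what is visible of it).
The state is a dict: "t": time; "joint_pos": joint angles; "dq": joint speeds; "effort": joint torques, N m; "tcp_pos": TCP position; "ee_rot": TCP orientation; "ft_force": force on the tool from outside, world axes, zero at the start; "ft_torque": the same for the moment, N m; "opening": finger opening in m; "finger_force": force on a finger pad.
Only numpy, scipy, OpenCV 4.12 (cv2) and the standard library are available. Lean on these libraries where they do the work, as an engineer would, in place of code of your own. Each camera call takes 0.05 s, during which the arm holds its last target. There are 200 camera calls.

TASK

Clear the two bits of rubbish (the wooden offcut and the little black carton) off the blue flap of the grey filter box into the open kraft carton, keeping the flap shut until both are in. Then lift the flap by its bar handle until the flap lines up with the red tab on the quadrant at its side, and finish holding it there with the gripper: the flap falls shut if let go. Do not shift the red tab or anything else on the trolley.

Things in the scene. Friction and masses are not known exactly. Their poses are not given: they have to be found in the camera images.
- filter_box: Grey metal filter box, 140 (x) x 180 (y) x 96 mm tall, fixed, left or right on the trolley, turned a little. Origin: centre of underside, on the trolley top; z up; its -x face, with black air slots, faces the robot. Its top is the blue flap. On its +y side stands a graduated aluminium arc (77 to 93 mm from the hinge, top 190 mm above the trolley); the tab on it reaches out to box y = 119 mm.
- flap_hinge (a point): Middle of the flap's hinge axis, fixed on the box at box x = +70, y = 0, z = 104 mm; the axis runs along the box's y at its far (+x) rim. Axes as the box's.
- flap (a joint): Angle of the blue flap: 0 = shut, level (a stop); grows as its near edge swings up and away from the robot, to 1.5 rad. A plate 140 x 180 x 8 mm, 0.2 to 0.42 kg, from the hinge towards the robot; shut, its top is 108 mm above the trolley. The hinge is nearly frictionless: let go, it falls shut. A white pointer lies along its +y edge.
- flap_handle (a point): Middle of the flap's steel bar handle: round, 12 mm thick, parallel to the hinge, 78 mm clear between its arms, 185 mm from the hinge axis, 45 mm beyond the flap's free edge, free air all round; flap shut, 104 mm above the trolley. Axes turn with the flap: x from handle to hinge, y along the bar. The bar can turn between the fingers, so the tool may keep pointing down.
- mark (a joint): Angle of the red tab on the quadrant, about the same hinge and in the same sense as the flap's angle: the flap lines up with the tab when both values are equal. Anywhere from 0.45 to 0.95 rad; it stays where it is clamped.
- mark_tab (a point): The red plastic tab (30 x 14 x 8 mm) clamped on the quadrant: point on the plate, 85 mm from the hinge axis, at box y = 96 mm. Its x axis points to the hinge axis, so it is parallel to the flap's x axis when the flap lines up.
- scrap_carton: Open kraft carton for rubbish, fixed, beside the filter box. Origin on the trolley top, not central: the inside spans x -46 to +67, y -65 to +98 mm in its own frame (middle x = +11, y = +16), floor 4 mm and walls 85 mm above the trolley; flaps reach 117 mm high. The crumpled paper in and around it is no obstacle; a lamp head hangs 630 mm over the back left of the trolley.
- offcut: Loose half-lap wooden offcut lying on the flap, 28 (x) x 60 (y) x 26 mm, pale wood, about 35 g. Origin: centre of its underside. Full 26 mm height only from y = -30 to +6 mm, the rest is 13 mm high. Grasp across its 28 mm (x).
- black_carton: Small empty black folded carton lying on the flap, 26 (x) x 45 (y) x 22 mm, about 30 g. Origin: centre of its underside. Grasp across its 26 mm (x).
- amber_bottle: Amber bottle with black cap, 40 mm wide, 84 mm tall, at the back right. Bystander. Origin: centre of its underside.
- paint_pot: White paint pot with a red band, 43 x 36 x 38 mm, at the back left. Bystander. Origin: centre of its underside.
- spray_can: Dark blue spray can with white cap, 65 mm wide, 194 mm tall, in the back right corner. Bystander. Origin: centre of its underside.
- glue_bottle: Squeeze bottle with a gold nozzle, 35 mm wide, 122 mm tall, at the left edge. Bystander. Origin: centre of its underside.
- nippers: Nippers with red handles lying flat, 48 x 137 x 13 mm, at the front right. Bystander. Origin: centre of its underside.
- tape_roll: Roll of yellow masking tape lying flat, 68 mm wide, 18 mm high, at the front. Bystander. Origin: centre of its underside.
- palm_sander: White palm sander, 49 x 68 x 47 mm, at the front left. Bystander. Origin: centre of its underside.
- primed_figure: Grey kit figure on a round base, 40 mm wide, 48 mm tall, at the right edge. Bystander. Origin: centre of its underside.

How it is judged:
On the way, in this order (a step that is already met when the one before it is completed fails the run):
1. both bits of rubbish lie in the kraft carton, let go, while the flap is still shut (x of offcut in the frame of scrap_carton between -0.046 and 0.067 m and y of offcut in the frame of scrap_carton between -0.065 and 0.098 m and height (world z) of offcut between -0.005 and 0.08 m and x of black_carton in the frame of scrap_carton between -0.046 and 0.067 m and y of black_carton in the frame of scrap_carton between -0.065 and 0.098 m and height (world z) of black_carton between -0.005 and 0.08 m and contact force between each of the arm, the fingers and offcut below 0.1 N and contact force between each of the arm, the fingers and black_carton below 0.1 N and value of joint flap below 0.1 rad), for 0.2 s.
2. the flap is held by the gripper in line with the red tab (angle between the x axis of flap_handle and the x axis of mark_tab, either way round below 0.08 rad and value of joint flap above 0.35 rad and contact force between the fingers and flap above 0.5 N and velocity of joint flap between -0.1 and 0.1 rad/s), for 0.2 s.
At the end, for the whole second after the job is handed in: The flap is at rest within 0.08 rad (4.6 degrees) of the red tab, held up by the fingers (more than 0.5 N of contact), and the offcut and the black carton lie inside the kraft carton, untouched by the robot (all of step 2 and x of offcut in the frame of scrap_carton between -0.046 and 0.067 m and y of offcut in the frame of scrap_carton between -0.065 and 0.098 m and height (world z) of offcut between -0.005 and 0.08 m and x of black_carton in the frame of scrap_carton between -0.046 and 0.067 m and y of black_carton in the frame of scrap_carton between -0.065 and 0.098 m and height (world z) of black_carton between -0.005 and 0.08 m and contact force between each of the arm, the fingers and offcut below 0.1 N and contact force between each of the arm, the fingers and black_carton below 0.1 N); the arm keeps its last pose, push and grip.
It fails at once if the flap is lifted (more than 0.2 rad) while rubbish is not yet in the carton (value of joint flap above 0.2 rad and not (x of offcut in the frame of scrap_carton between -0.046 and 0.067 m and y of offcut in the frame of scrap_carton between -0.065 and 0.098 m and height (world z) of offcut between -0.005 and 0.08 m and x of black_carton in the frame of scrap_carton between -0.046 and 0.067 m and y of black_carton in the frame of scrap_carton between -0.065 and 0.098 m and height (world z) of black_carton between -0.005 and 0.08 m)).
It fails at once if the red tab is shifted by more than 6 mm (distance of mark_tab from where it was at the start of the episode above 0.006 m).
It fails at once if a bystander is moved by more than 25 mm (distance of any of amber_bottle, paint_pot, spray_can, glue_bottle, nippers, tape_roll, palm_sander, primed_figure from where it was at the start of the episode above 0.025 m).
It also fails if it takes over 72 s, if anything falls off the work surface, if the arm or the gripper's body presses on something with over 40 N, if the wrist force passes 120 N, or if a joint passes its speed limit or range.

## Working session

There is one attempt and no reset: what is moved stays moved. The work goes in short steps, Python scripts to look and compute and a shell command to move; the robot and the scene stay as the last step left them, time stands still between calls to the robot, and variables do not carry over. Pictures are saved under pics/ and viewed, at most 10 in all, crops included, and the job is handed in when it is done.

```bash
mkdir -p pics; cat > h.py <<'E'
import numpy as np, cv2, json
from plant import readout, vision, arm, models
def K(c):
    f=200/np.tan(np.radians(c["vertical_fov"])/2)
    return f
def ray(c,u,v):
    f=K(c); x=(u-c["cx"])/f; y=(v-c["cy"])/f
    p=cv2.undistortPoints(np.array([[[u,v]]],float),np.array([[f,0,c["cx"]],[0,f,c["cy"]],[0,0,1]]),np.array([c["k1"],0,0,0.]))[0,0]
    d=c["T"][:3,:3]@np.array([p[0],-p[1],-1]); return c["T"][:3,3],d
def onz(c,u,v,z):
    o,d=ray(c,u,v); return o+d*(z-o[2])/d[2]
def proj(c,P):
    P=np.atleast_2d(P); T=np.linalg.inv(c["T"]); q=P@T[:3,:3].T+T[:3,3]
    f=K(c); a=np.c_[q[:,0],-q[:,1]]/-q[:,2:]; r2=(a**2).sum(1,keepdims=True)
    return a*(1+c["k1"]*r2)*f+[c["cx"],c["cy"]]
def save(c,n): cv2.imwrite("pics/"+n,c["color"][:,:,::-1])
E
python3 - <<'E'
from h import *
s=readout.get_state(); print(s["t"],s["tcp_pos"],s["ee_rot"].round(3) if hasattr(s["ee_rot"],'round') else s["ee_rot"],s["opening"])
for n in("top","side"):
    c=vision.capture(n); save(c,n+"0.png"); print(n,c["vertical_fov"],c["cx"],c["cy"],c["k1"],c["T"].round(3).tolist())
    for t in("filter_box","flap","flap_handle","mark_tab","scrap_carton","offcut","black_carton","tape_roll","nippers"):
        for r in models.silhouettes(t,n)[:2]: print(t,round(r["confidence"],2),np.round(r["bbox"]))
E
```

```text
0.0 [0.25856924 0.56857437 0.2217572 ] [[-0.91   0.414 -0.001]
 [ 0.414  0.91  -0.001]
 [-0.    -0.001 -1.   ]] 0.08743994942205637
top 55.014219324170824 321.7107772114943 195.12511608099697 0.014156510344075515 [[0.019, 0.988, -0.152, 0.417], [-1.0, 0.017, -0.011, -0.023], [-0.008, 0.152, 0.988, 1.009], [0.0, 0.0, 0.0, 1.0]]
filter_box 0.81 [411. 192.  80.  91.]
filter_box 0.48 [372. 170.  16.   7.]
flap 0.98 [414. 195.  78.  81.]
flap_handle 0.61 [413. 195.  78.  86.]
flap_handle 0.53 [410. 191.  84.  86.]
scrap_carton 0.63 [284. 194.  89.  57.]
offcut 0.56 [405. 193.  31.  18.]
black_carton 0.76 [440. 183.  25.  15.]
black_carton 0.2 [408. 264.  50.  21.]
tape_roll 0.6 [407. 194.  30.  20.]
tape_roll 0.5 [330. 260.  25.  29.]
nippers 0.94 [408. 264.  50.  22.]
side 53.9175403394911 316.669894490741 199.79281509233078 -0.0088488002644323 [[0.981, 0.136, -0.137, 0.393], [-0.192, 0.633, -0.75, -0.863], [-0.016, 0.762, 0.648, 0.823], [0.0, 0.0, 0.0, 1.0]]
filter_box 0.92 [344. 249.  89. 109.]
flap 0.64 [344. 250.  86.  64.]
flap_handle 0.85 [344. 252.  89.  59.]
flap_handle 0.71 [316. 187.  55.  53.]
scrap_carton 0.88 [315. 188.  55.  51.]
offcut 0.55 [338. 240.  24.  24.]
offcut 0.18 [405. 241.  12.  11.]
black_carton 0.63 [358. 262.  16.  26.]
tape_roll 0.67 [272. 231.  28.  22.]
nippers 0.7 [277. 292.  20.  48.]
```

View pics/top0.png

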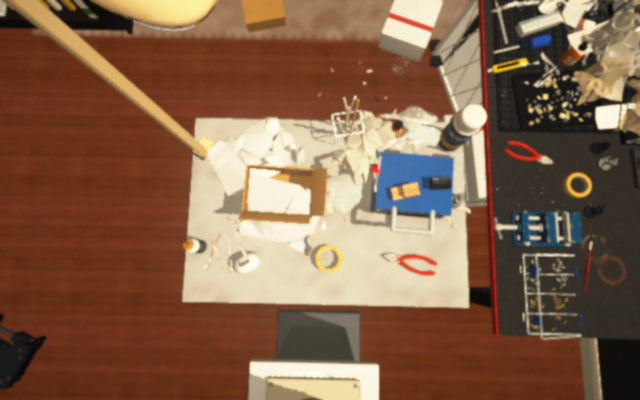

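View pics/side0.png

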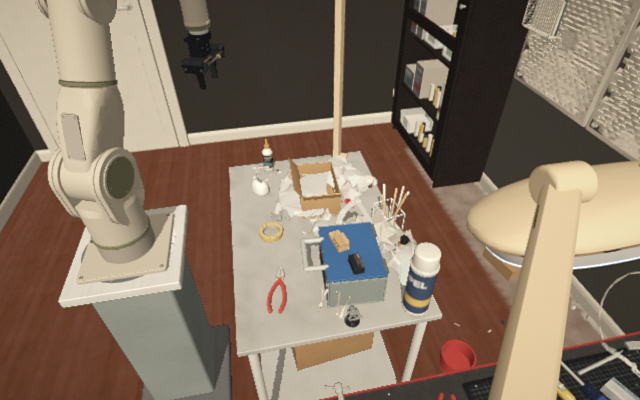

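The top view shows the filter box with its flap at about (414,185), the offcut on it (404,190), the black carton (438,183), the kraft carton (285,194) and the red tab (376,169). Next I zoom into both pictures.

```bash
python3 - <<'E'
import cv2
a=cv2.imread("pics/top0.png")[135:245,350:480]; b=cv2.imread("pics/side0.png")[180:315,295:395]
cv2.imwrite("pics/topz.png",cv2.resize(a,None,fx=5,fy=5,interpolation=cv2.INTER_CUBIC))
cv2.imwrite("pics/sidez.png",cv2.resize(b,None,fx=4.4,fy=4.4,interpolation=cv2.INTER_CUBIC))
E
```

```text
(no output)
```

View pics/topz.png

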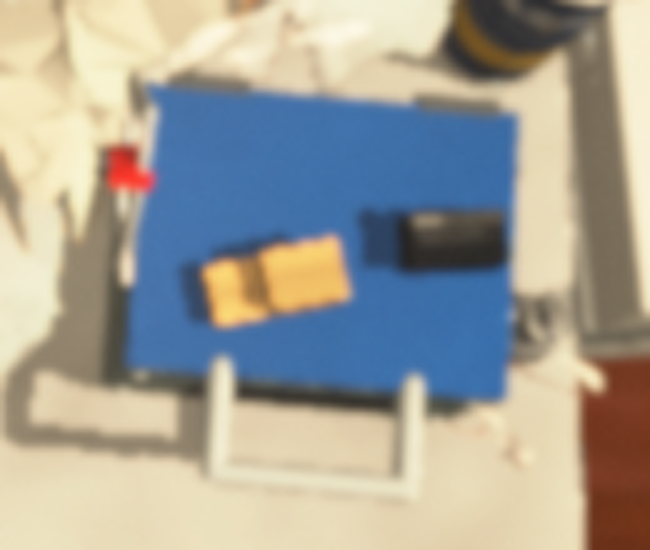

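View pics/sidez.png

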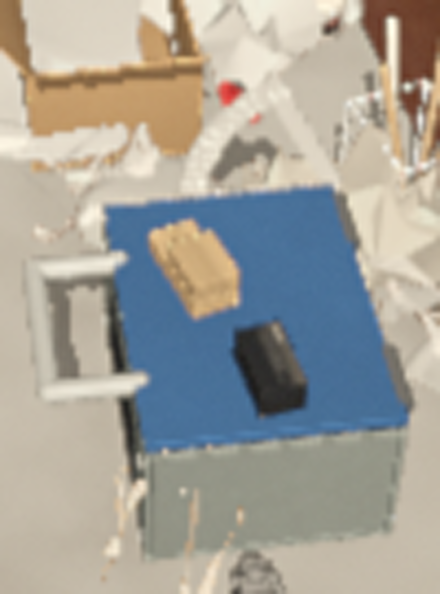

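Top crop: flap corners at (150,87), (518,115), (505,400), (128,372); bar from (213,475) to (415,490); red tab near (130,168); offcut's tall part at right. Side crop: flap corners (332,187), (408,425), (148,447), (107,207); tab at (230,95). I'll fit the poses from these.

```bash
cat > fit.py <<'E'
from h import *
from scipy.optimize import least_squares
ct=vision.capture("top"); cs=vision.capture("side")
t5=lambda a:(np.array(a)+.5)/5-.5+[350,135]; s4=lambda a:(np.array(a)+.5)/4.4-.5+[295,180]
def R(a): return np.array([[np.cos(a),-np.sin(a),0],[np.sin(a),np.cos(a),0],[0,0,1]])
fc=np.array([[.07,.09,.108],[.07,-.09,.108],[-.07,-.09,.108],[-.07,.09,.108]])
tp=t5([[150,87],[518,115],[505,400],[128,372]]); sp=s4([[332,187],[408,425],[148,447],[107,207]])
def W(p,P): return P@R(p[2]).T+[p[0],p[1],0]
f=lambda p:np.r_[(proj(ct,W(p,fc))-tp).ravel(),(proj(cs,W(p,fc))-sp).ravel()]
r=least_squares(f,[.5,-.25,0]); box=r.x; print("box",box,r.fun.round(1))
h=W(box,np.array([[-.115,0,.104],[-.115,.039,.104],[-.115,-.039,.104]])); print("handle",h[0],proj(ct,h).round(1),"seen",t5([[213,475],[415,490]]),proj(cs,h).round(1),"seen",s4([[45,325]]))
# red tab
def red(c,x0,x1,y0,y1):
    a=c["color"][y0:y1,x0:x1].astype(int); m=(a[...,0]>130)&(a[...,1]<90)&(a[...,2]<90); v,u=np.nonzero(m); return np.array([u.mean()+x0,v.mean()+y0]),m.sum()
rt=red(ct,368,385,160,178); rs=red(cs,340,358,193,212); print("red",rt,rs)
def tab(a,y=.104,rr=.085): return np.array([[.07-rr*np.cos(a),y,.104+rr*np.sin(a)]])
g=lambda q:np.r_[(proj(ct,W(box,tab(q[0],q[1])))-rt[0]).ravel(),(proj(cs,W(box,tab(q[0],q[1])))-rs[0]).ravel()]
q=least_squares(g,[.7,.104]); print("mark",q.x,q.fun.round(1))
def fitp(name,z,zc):
    o=[]
    for c,n in((ct,"top"),(cs,"side")):
        m=models.silhouettes(name,n)[0]; v,u=np.nonzero(m["mask"]); p=onz(c,u.mean(),v.mean(),zc)
        P=np.array([onz(c,a,b,zc)[:2] for a,b in zip(u,v)],np.float32); rc=cv2.minAreaRect(P)
        print(name,n,round(m["confidence"],2),"c",p.round(4),len(u),"rect",np.round(rc[0],4),np.round(rc[1],3),rc[2])
fitp("offcut",0,.118); fitp("black_carton",0,.119)
ob=t5([[258,247],[342,235],[352,298],[268,312]]); print("offcut hi top", np.array([onz(ct,*p,.134)[:2] for p in ob]).round(4).tolist())
ol=t5([[203,268],[213,327]]); print("offcut lo end", np.array([onz(ct,*p,.121)[:2] for p in ol]).round(4).tolist())
cu=[[246,190],[245,212],[318,222],[320,192]]
for n,c in (("top",ct),("side",cs)):
    m=models.silhouettes("scrap_carton",n)[0]["mask"]; cv2.imwrite(f"pics/m_{n}.png",m*255)
k=lambda c,x0,x1,y0,y1:cv2.resize(c["color"][y0:y1,x0:x1,::-1],None,fx=5,fy=5,interpolation=cv2.INTER_CUBIC)
a=k(ct,225,345,145,250); b=k(cs,280,350,145,220)
o=np.zeros((max(a.shape[0],b.shape[0]),a.shape[1],3),np.uint8); 
cv2.imwrite("pics/cart.png",cv2.resize(a,None,fx=1,fy=1)); cv2.imwrite("pics/carts.png",b)
E
python3 fit.py
```

```text
box [ 0.58916134 -0.23494285 -0.07282151] [-0.4 -1.   1.  -0.2  1.2  0.7 -0.1 -0.6  0.3 -0.9  0.6 -1.2 -0.9  0.3
 -1.4 -0.4]
handle [ 0.47446613 -0.22657577  0.104     ] [[411.9 231.1]
 [395.2 229.5]
 [428.6 232.6]] seen [[392.2 229.6]
 [432.6 232.6]] [[303.7 254.9]
 [302.2 243.3]
 [305.3 267.3]] seen [[304.84090909 253.47727273]]
red (array([374.29545455, 168.38636364]), np.int64(44)) (array([347.        , 200.45454545]), np.int64(11))
mark [0.82414021 0.10757778] [-1.1 -0.1  1.3  1.6]
offcut top 0.59 c [ 0.5663 -0.2072  0.118 ] 349 rect [ 0.5671 -0.207 ] [0.032 0.066] 15.123668670654297
offcut side 0.68 c [ 0.5664 -0.2089  0.118 ] 294 rect [ 0.5674 -0.2077] [0.038 0.069] 11.818968772888184
black_carton top 0.67 c [ 0.5869 -0.2898  0.119 ] 251 rect [ 0.5873 -0.2898] [0.029 0.05 ] 0.9900161623954773
black_carton side 0.69 c [ 0.587  -0.2881  0.119 ] 262 rect [ 0.5872 -0.2883] [0.033 0.06 ] 5.215323448181152
offcut hi top [[0.5805, -0.1971], [0.5868, -0.2359], [0.5574, -0.2399], [0.5503, -0.2013]]
offcut lo end [[0.5725, -0.1739], [0.5447, -0.1783]][ WARN:0@4.759] global loadsave.cpp:1063 imwrite_ Unsupported depth image for selected encoder is fallbacked to CV_8U.
```

View pics/cart.png

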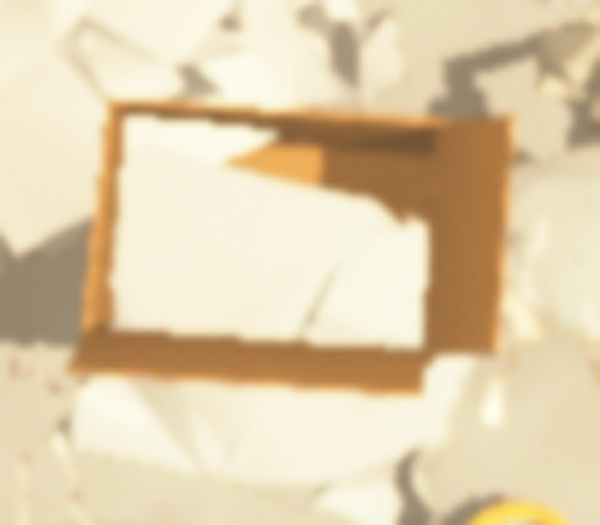

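The carton crop shows the inner rim at about (122,108), (437,130), (425,350), (100,335), with the flaps folded out at right and front.

```bash
python3 - <<'E'
from h import *
ct=vision.capture("top"); cs=vision.capture("side")
q=np.array([[122,108],[437,130],[425,350],[100,335]])/5+[225,145]
P=np.array([onz(ct,*p,.085)[:2] for p in q]); print(P.round(3).tolist(),P.mean(0))
for n,c in(("top",ct),("side",cs)):
    r=models.silhouettes("spray_can",n)
    if r: b=r[0]["bbox"]; print(n,r[0]["confidence"],b,onz(c,b[0],b[1],.1))
print(onz(ct,476,116,.194))
E
python3 -m inch '{"claw":[100,100,100,100,100,100,100,100],"slide":[[20,-60,40],[60,-120,40],[100,-180,40],[140,-240,40],[180,-300,40],[220,-360,40],[250,-420,40],[270,-480,40]],"twist":[-6,-12,-18,-24,-30,-36,-42,-48]}'
```

```text
[[0.627, 0.166], [0.618, 0.01], [0.51, 0.014], [0.514, 0.171]] [0.56736269 0.09039839]
top 0.88 [463.7, 127.0, 45.4, 50.7] [ 0.73137872 -0.35806663  0.1       ]
side 0.75 [420.6, 278.4, 39.3, 74.2] [ 0.72499507 -0.34863046  0.1       ]
[ 0.72439899 -0.35124301  0.194     ]
t: 2.6
tcp_pos: [0.5038, 0.1444, 0.2628]
ee_rot: [[-0.298, 0.954, 0.001], [0.954, 0.298, 0.0], [0.0, 0.001, -1.0]]
ft_force: [0.8, 0.1, 0.9]
opening: 0.0867
finger_force: 0.0
```

```bash
python3 -m inch '{"claw":[70],"slide":[[0,0,0]],"twist":[0]}'
```

```text
t: 2.72
tcp_pos: [0.5048, 0.1408, 0.2629]
ee_rot: [[-0.292, 0.956, 0.001], [0.956, 0.292, -0.001], [-0.001, 0.001, -1.0]]
ft_force: [-0.0, 1.7, -0.0]
opening: 0.0826
finger_force: 0.0
```

```bash
python3 -m inch '{"claw":[70,70,70,70,70,70,70,70],"slide":[[10,-55,0],[20,-110,0],[31,-165,0],[42,-220,0],[52,-275,0],[60,-330,0],[63,-356,-10],[63,-356,-40]],"twist":[-1,-2,-3,-3,-3,-3,-3,-3]}'
python3 - <<'E'
from h import *
s=readout.get_state(); print(s["t"],s["tcp_pos"])
c=vision.capture("side"); a=c["color"][130:290,270:420,::-1]; cv2.imwrite("pics/g1.png",cv2.resize(a,None,fx=3.7,fy=3.7,interpolation=cv2.INTER_CUBIC))
print(readout.get_state()["tcp_pos"])
E
```

```text
t: 3.72
tcp_pos: [0.5666, -0.2121, 0.2232]
ee_rot: [[-0.249, 0.969, 0.002], [0.969, 0.249, -0.002], [-0.002, 0.002, -1.0]]
ft_force: [0.1, 0.8, -0.7]
opening: 0.0609
finger_force: 0.0
3.725 [ 0.56658381 -0.2121189   0.2231907 ]
[ 0.56486436 -0.20960523  0.21812102]
```

View pics/g1.png

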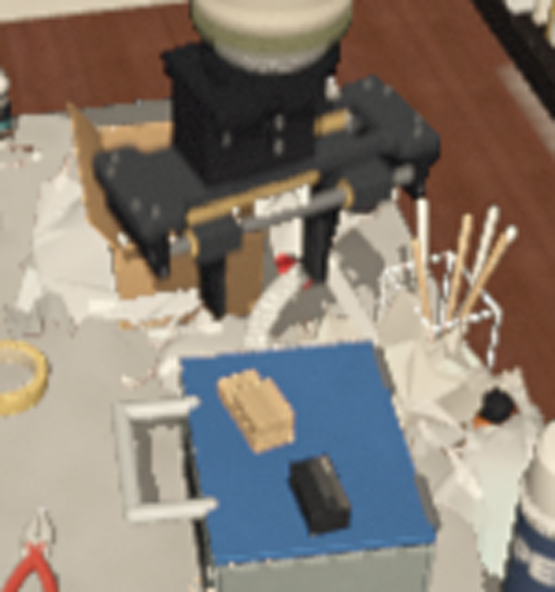

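The gripper stands above the offcut; fingertips are at about (212,312) and (318,280), with the offcut at (257,410), open span across its short side. I'll descend partway and check.

```bash
python3 -m inch '{"claw":[70,70,70,70],"slide":[[0,0,-40],[0,0,-70],[0,0,-70],[0,0,-70]],"twist":[0,0,0,0]}'
```

```text
t: 4.28
tcp_pos: [0.5669, -0.2094, 0.1541]
ee_rot: [[-0.252, 0.968, 0.002], [0.968, 0.252, -0.0], [-0.001, 0.002, -1.0]]
ft_force: [-0.3, 0.1, 0.4]
opening: 0.0608
finger_force: 0.0
```

```bash
python3 -m inch '{"claw":[70,70,70,0,0,0,0,0],"slide":[[1,-6,-20],[1,-6,-41],[1,-6,-41],[1,-6,-41],[1,-6,-41],[1,-6,-41],[1,-6,-41],[1,-6,-41]],"twist":[0,0,0,0,0,0,0,0]}'
```

```text
t: 5.28
tcp_pos: [0.5671, -0.2157, 0.1118]
ee_rot: [[-0.251, 0.968, 0.0], [0.968, 0.251, 0.0], [-0.0, 0.0, -1.0]]
ft_force: [0.6, -0.1, 1.0]
opening: 0.0278
finger_force: 30.0
```

```bash
python3 -m inch '{"claw":[0,0,0,0,0,0,0,0],"slide":[[0,0,50],[0,0,110],[0,20,160],[0,80,160],[0,140,160],[0,200,160],[0,260,160],[0,316,160]],"twist":[0,0,0,0,-3,-6,-9,-12]}'; python3 -m inch '{"claw":[0,0,0,0,0,0,0],"slide":[[0,15,0],[0,15,-40],[0,15,-100],[0,15,-160],[0,15,-185],[0,15,-185],[0,15,-185]],"twist":[0,0,0,0,0,0,0]}'
```

```text
t: 6.28
tcp_pos: [0.5667, 0.1025, 0.2717]
ee_rot: [[-0.043, 0.999, 0.0], [0.999, 0.043, 0.0], [0.0, 0.0, -1.0]]
ft_force: [1.0, -0.0, -0.4]
opening: 0.0277
finger_force: 30.0
t: 7.15
tcp_pos: [0.568, 0.115, 0.0881]
ee_rot: [[-0.044, 0.999, 0.002], [0.999, 0.044, 0.0], [0.0, 0.002, -1.0]]
ft_force: [0.4, -0.3, 0.4]
opening: 0.028
finger_force: 30.0
```

```bash
python3 -m inch '{"claw":[0,0,50,50,50,50,50,55],"slide":[[0,0,-22],[0,0,-22],[0,0,-22],[0,0,-22],[0,0,40],[0,0,100],[0,0,160],[0,0,185]],"twist":[0,0,0,0,0,0,0,0]}'; python3 -m inch '{"claw":[60,60,60,60,60,60,60,60],"slide":[[2,-58,0],[5,-116,0],[8,-174,0],[11,-232,0],[14,-290,0],[17,-348,0],[19,-400,0],[19,-404,-40]],"twist":[0,0,0,0,1,1,1,1]}'; python3 -m inch '{"claw":[60,60,60,60],"slide":[[0,0,-50],[0,0,-75],[0,0,-75],[0,0,-75]],"twist":[0,0,0,0]}'
python3 - <<'E'
from h import *
ct=vision.capture("top"); save(ct,"t2.png")
for n in("top","side"):
    if n=="side": vision.capture(n)
    for t in("offcut","black_carton"): print(n,t,[(round(r["confidence"],2),np.round(r["bbox"])) for r in models.silhouettes(t,n)[:2]])
E
```

```text
t: 8.15
tcp_pos: [0.5682, 0.1152, 0.2764]
ee_rot: [[-0.044, 0.999, 0.006], [0.999, 0.044, 0.002], [0.002, 0.006, -1.0]]
ft_force: [0.4, 0.3, -1.1]
opening: 0.0463
finger_force: 0.0
t: 9.15
tcp_pos: [0.5856, -0.295, 0.2344]
ee_rot: [[-0.055, 0.998, 0.005], [0.998, 0.055, -0.005], [-0.005, 0.005, -1.0]]
ft_force: [1.1, 0.4, -1.4]
opening: 0.0523
finger_force: 0.0
t: 9.65
tcp_pos: [0.5867, -0.2891, 0.1584]
ee_rot: [[-0.062, 0.998, 0.002], [0.998, 0.062, -0.001], [-0.001, 0.002, -1.0]]
ft_force: [-0.3, -0.3, 0.4]
opening: 0.0521
finger_force: 0.0
top offcut []
top black_carton [(0.7, array([438., 184.,  23.,  11.])), (0.7, array([393., 258.,  25.,   8.]))]
side offcut []
side black_carton [(0.57, array([357., 265.,  14.,  21.]))]
```

```bash
python3 -m inch '{"claw":[60,60,60,0,0,0,0,0],"slide":[[0,0,-25],[0,0,-46],[0,0,-46],[0,0,-46],[0,0,-46],[0,0,-46],[0,0,-46],[0,0,-46]],"twist":[0,0,0,0,0,0,0,0]}'; python3 -m inch '{"claw":[0,0,0,0,0,0,0,0],"slide":[[0,0,50],[0,0,110],[0,20,160],[0,80,160],[-2,140,160],[-6,200,160],[-10,260,160],[-15,316,160]],"twist":[0,0,0,0,0,0,0,0]}'
```

```text
t: 10.95
tcp_pos: [0.586, -0.2887, 0.1106]
ee_rot: [[-0.062, 0.998, 0.0], [0.998, 0.062, 0.0], [0.0, 0.0, -1.0]]
ft_force: [-0.3, 0.3, -0.0]
opening: 0.0258
finger_force: 30.0
t: 11.95
tcp_pos: [0.5706, 0.0295, 0.2707]
ee_rot: [[-0.062, 0.998, 0.0], [0.998, 0.062, 0.0], [0.0, 0.001, -1.0]]
ft_force: [1.3, -0.4, -0.3]
opening: 0.0259
finger_force: 30.0
```

```bash
python3 - <<'E'
from h import *
ct=vision.capture("top"); cs=vision.capture("side")
a=ct["color"][135:250,225:385,::-1]; b=cs["color"][145:235,270:395,::-1]
o=np.vstack([cv2.resize(a,(520,374),interpolation=3),cv2.resize(b,(520,200+174),interpolation=3)])[:, :]
cv2.imwrite("pics/both.png",cv2.resize(o,(416,598)))
E
```

```text
(no output)
```

View pics/both.png

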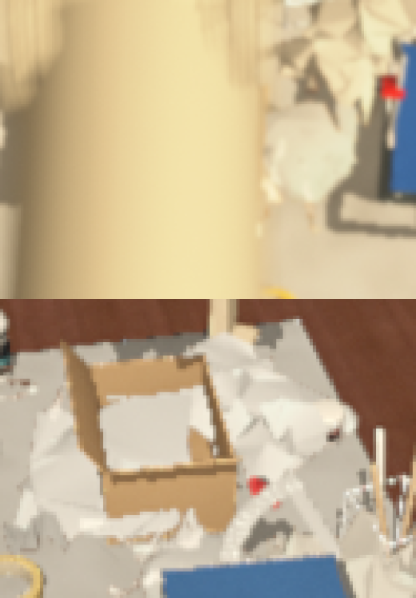

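The side view shows the carton clear and unmoved with paper inside; the offcut lies out of sight under it. I'll place the black carton.

```bash
python3 -m inch '{"claw":[0,0,0,0,0,0,0],"slide":[[-2,30,0],[-2,32,-40],[-2,32,-100],[-2,32,-160],[-2,32,-205],[-2,32,-205],[-2,32,-205]],"twist":[0,0,0,0,0,0,0]}'; python3 -m inch '{"claw":[50,50,50,50,50,50,50],"slide":[[0,0,0],[0,0,0],[0,0,60],[0,0,120],[0,0,180],[-40,-40,180],[-80,-80,180]],"twist":[0,0,0,0,0,0,0]}'
python3 - <<'E'
from h import *
for n in("top","side"):
    c=vision.capture(n); save(c,"u_%s.png"%n)
    for t in("offcut","black_carton"): print(n,t,[(round(r["confidence"],2),np.round(r["bbox"])) for r in models.silhouettes(t,n)[:3]])
E
```

```text
t: 12.92
tcp_pos: [0.5703, 0.0591, 0.0676]
ee_rot: [[-0.062, 0.998, 0.002], [0.998, 0.062, 0.0], [0.0, 0.002, -1.0]]
ft_force: [-0.4, 1.0, 0.8]
opening: 0.0258
finger_force: 30.0
t: 13.8
tcp_pos: [0.4886, -0.0218, 0.2468]
ee_rot: [[-0.062, 0.998, 0.002], [0.998, 0.062, 0.0], [0.0, 0.003, -1.0]]
ft_force: [-0.2, -2.1, 0.7]
opening: 0.0435
finger_force: 0.0
top offcut []
top black_carton [(0.46, array([416., 194.,  74.,  85.]))]
side offcut [(0.38, array([318., 186.,  59.,  55.]))]
side black_carton []
```

```bash
python3 -m inch '{"claw":[45,45,45,45,45,45,45,45],"slide":[[-4,-55,0],[-8,-110,0],[-12,-165,0],[-14,-205,0],[-14,-205,-40],[-14,-205,-80],[-14,-205,-100],[-14,-205,-100]],"twist":[-2,-4,-6,-8,-8,-8,-8,-8]}'
python3 - <<'E'
from h import *
cs=vision.capture("side"); ct=vision.capture("top")
a=ct["color"][135:250,340:480,::-1]; b=cs["color"][165:300,270:400,::-1]
cv2.imwrite("pics/hd.png",np.hstack([cv2.resize(a,(400,329),interpolation=3),cv2.resize(b,(317,329),interpolation=3)]))
E
```

```text
t: 15.1
tcp_pos: [0.4749, -0.2249, 0.1442]
ee_rot: [[0.076, 0.997, -0.003], [0.997, -0.076, -0.0], [-0.001, -0.003, -1.0]]
ft_force: [1.2, 0.0, 0.2]
opening: 0.0392
finger_force: 0.0
```

View pics/hd.png

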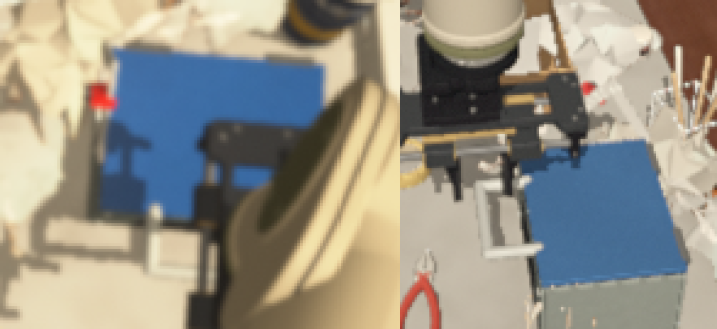

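The flap is clear and shut. The fingers, at about (455,185) and (508,180) in the right half, straddle the bar line at (485,215). Descending to grip.

```bash
python3 -m inch '{"claw":[45,45,45,0,0,0,0,0],"slide":[[0,-2,-30],[0,-2,-59],[0,-2,-59],[0,-2,-59],[0,-2,-59],[0,-2,-59],[0,-2,-59],[0,-2,-59]],"twist":[0,0,0,0,0,0,0,0]}'
python3 - <<'E'
import numpy as np
b=np.array([.5892,-.2349]); yaw=-.0728; a0=0
for a in np.arange(.1,.95,.1): print(round(a,2),(185*(1-np.cos(a))*np.array([np.cos(yaw),np.sin(yaw)])).round(1),round(185*np.sin(a),1))
a=.82;print(185*(1-np.cos(a)),185*np.sin(a))
E
```

```text
t: 16.2
tcp_pos: [0.4746, -0.2277, 0.0871]
ee_rot: [[0.078, 0.997, -0.001], [0.997, -0.078, 0.001], [0.001, -0.001, -1.0]]
ft_force: [-4.5, 2.1, 6.9]
opening: 0.0111
finger_force: 30.0
0.1 [ 0.9 -0.1] 18.5
0.2 [ 3.7 -0.3] 36.8
0.3 [ 8.2 -0.6] 54.7
0.4 [14.6 -1.1] 72.0
0.5 [22.6 -1.6] 88.7
0.6 [32.2 -2.4] 104.5
0.7 [43.4 -3.2] 119.2
0.8 [56.  -4.1] 132.7
0.9 [69.8 -5.1] 144.9
58.78907665179148 135.26197849947573
```

```bash
python3 -m inch '{"claw":[0,0,0,0,0,0,0,0],"slide":[[1,0,18],[4,0,37],[8,-1,55],[15,-1,72],[23,-2,89],[32,-2,105],[38,-3,112],[43,-3,119]],"twist":[0,0,0,0,0,0,0,0]}'; python3 -m inch '{"claw":[0,0,0],"slide":[[6,-1,7],[6,-1,7],[6,-1,7]],"twist":[0,0,0]}'
cat > l.py <<'E'
from h import *
for n,w in(("top",(350,130,470,250)),("side",(290,130,400,240))):
    c=vision.capture(n); x0,y0,x1,y1=w; a=c["color"][y0:y1,x0:x1,::-1]; cv2.imwrite("pics/l_%s.png"%n,cv2.resize(a,(400,400),interpolation=3))
cv2.imwrite("pics/l.png",np.hstack([cv2.imread("pics/l_top.png"),cv2.imread("pics/l_side.png")]))
E
python3 l.py
```

```text
t: 17.2
tcp_pos: [0.5152, -0.2307, 0.2066]
ee_rot: [[0.079, 0.997, -0.006], [0.997, -0.079, 0.002], [0.002, -0.006, -1.0]]
ft_force: [-14.1, 2.6, 9.1]
opening: 0.0109
finger_force: 30.0
t: 17.58
tcp_pos: [0.5212, -0.2312, 0.2139]
ee_rot: [[0.079, 0.997, -0.005], [0.997, -0.079, 0.003], [0.003, -0.006, -1.0]]
ft_force: [-18.5, 6.8, 14.0]
opening: 0.0109
finger_force: 30.0
```

View pics/l.png

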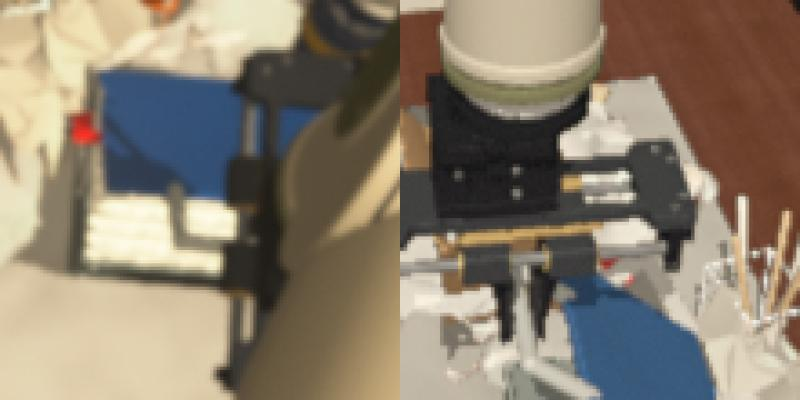

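The flap is held at about 0.745 rad (from the TCP travel); the red tab shows at (85,130) in the top half and behind the gripper at (605,265) in the side half. I'll refine the tab's angle with a rendered fit to the first pictures.

```bash
cat > tab.py <<'E'
from h import *
box=[.58916,-.23494,-.07282]; c0,s0=np.cos(box[2]),np.sin(box[2])
cams={n:vision.capture(n) for n in("top","side")}
win={"top":(364,156,390,182),"side":(338,188,362,216)}
# image offset from flap-corner residuals near the tab (proj-seen)
off={"top":(.25,.8),"side":(.5,.6)}
def red(img,w):
    x0,y0,x1,y1=w; a=img[y0:y1,x0:x1].astype(float); return np.clip((a[...,0]-np.maximum(a[...,1],a[...,2])-50)/100,0,1)
def corners(a,d,yc,rc):
    e=np.array([[i,j,k] for i in(-.5,.5) for j in(-.5,.5) for k in(-.5,.5)])*d # radial,y,tangential
    L=np.c_[.07-(rc+e[:,0])*np.cos(a)+e[:,2]*np.sin(a), yc+e[:,1], .104+(rc+e[:,0])*np.sin(a)+e[:,2]*np.cos(a)]
    return np.c_[box[0]+c0*L[:,0]-s0*L[:,1],box[1]+s0*L[:,0]+c0*L[:,1],L[:,2]]
def render(c,P,w,o):
    p=proj(c,P)+o; S=8; q=((p-[w[0],w[1]]+.5)*S).astype(np.int32)
    m=np.zeros(((w[3]-w[1])*S,(w[2]-w[0])*S),np.float32); cv2.fillConvexPoly(m,cv2.convexHull(q),1); return cv2.GaussianBlur(cv2.resize(m,None,fx=1/S,fy=1/S,interpolation=cv2.INTER_AREA),(0,0),.6)
im={n:cv2.imread(f"pics/{n}0.png")[:,:,::-1] for n in cams}
R={n:red(im[n],win[n]) for n in cams}
for n in R: v,u=np.nonzero(R[n]>.4); w=win[n]; print(n,R[n].sum().round(1),"u",u.min()+w[0],u.max()+w[0],"v",v.min()+w[1],v.max()+w[1]); print((R[n]*9).astype(int)[:, :] if n=="side" else (R[n]*9).astype(int))
for d in([.030,.014,.008],[.014,.030,.008],[.008,.030,.014],[.030,.008,.014],[.014,.008,.03]):
  for yc in(.096,.104,.112):
    best=[]
    for n in("top","side"):
        s=[(((render(cams[n],corners(a,np.array(d),yc,.085),win[n],off[n])-R[n])**2).sum().round(1),round(a,2)) for a in np.arange(.45,.96,.02)]
        best+=[min(s)]
    print(d,yc,best)
E
python3 tab.py
```

```text
top 50.3 u 372 379 v 165 172
[[0 0 0 0 0 0 0 0 0 0 0 0 0 0 0 0 0 0 0 0 0 0 0 0 0 0]
 [0 0 0 0 0 0 0 0 0 0 0 0 0 0 0 0 0 0 0 0 0 0 0 0 0 0]
 [0 0 0 0 0 0 0 0 0 0 0 0 0 0 0 0 0 0 0 0 0 0 0 0 0 0]
 [0 0 0 0 0 0 0 0 0 0 0 0 0 0 0 0 0 0 0 0 0 0 0 0 0 0]
 [0 0 0 0 0 0 0 0 0 0 0 0 0 0 0 0 0 0 0 0 0 0 0 0 0 0]
 [0 0 0 0 0 0 0 0 0 0 0 0 0 0 0 0 0 0 0 0 0 0 0 0 0 0]
 [0 0 0 0 0 0 0 0 0 0 0 0 0 0 0 0 0 0 0 0 0 0 0 0 0 0]
 [0 0 0 0 0 0 0 0 0 0 0 0 0 0 0 0 0 0 0 0 0 0 0 0 0 0]
 [0 0 0 0 0 0 0 0 1 2 2 2 1 0 0 0 0 0 0 0 0 0 0 0 0 0]
 [0 0 0 0 0 0 0 0 4 6 6 5 4 0 0 0 0 0 0 0 0 0 0 0 0 0]
 [0 0 0 0 0 0 0 0 6 9 8 7 5 1 0 0 0 0 0 0 0 0 0 0 0 0]
 [0 0 0 0 0 0 0 0 6 9 9 9 7 3 0 0 0 0 0 0 0 0 0 0 0 0]
 [0 0 0 0 0 0 0 1 7 9 9 9 9 6 1 0 0 0 0 0 0 0 0 0 0 0]
 [0 0 0 0 0 0 0 2 9 9 9 9 9 9 6 4 0 0 0 0 0 0 0 0 0 0]
 [0 0 0 0 0 0 0 3 9 9 9 9 9 9 9 8 1 0 0 0 0 0 0 0 0 0]
 [0 0 0 0 0 0 0 2 8 9 9 9 9 9 9 9 1 0 0 0 0 0 0 0 0 0]
 [0 0 0 0 0 0 0 0 4 5 4 6 7 7 7 5 0 0 0 0 0 0 0 0 0 0]
 [0 0 0 0 0 0 0 0 0 0 0 0 1 1 1 0 0 0 0 0 0 0 0 0 0 0]
 [0 0 0 0 0 0 0 0 0 0 0 0 0 0 0 0 0 0 0 0 0 0 0 0 0 0]
 [0 0 0 0 0 0 0 0 0 0 0 0 
[... 2678 characters left out ...]
[(np.float64(47.9), np.float64(0.83)), (np.float64(35.6), np.float64(0.75))]
[0.03, 0.008, 0.014] 0.096 [(np.float64(55.5), np.float64(0.77)), (np.float64(56.5), np.float64(0.87))]
[0.03, 0.008, 0.014] 0.104 [(np.float64(19.6), np.float64(0.83)), (np.float64(44.4), np.float64(0.83))]
[0.03, 0.008, 0.014] 0.112 [(np.float64(43.5), np.float64(0.91)), (np.float64(42.0), np.float64(0.79))]
[0.014, 0.008, 0.03] 0.096 [(np.float64(64.9), np.float64(0.61)), (np.float64(53.6), np.float64(0.45))]
[0.014, 0.008, 0.03] 0.104 [(np.float64(33.1), np.float64(0.79)), (np.float64(64.2), np.float64(0.45))]
[0.014, 0.008, 0.03] 0.112 [(np.float64(56.8), np.float64(0.81)), (np.float64(50.9), np.float64(0.67))]
```

```bash
python3 -m inch '{"claw":[0,0,0,0,0],"slide":[[5,0,6],[11,-1,13],[11,-1,13],[11,-1,13],[11,-1,13]],"twist":[0,0,0,0,0]}'
python3 l.py
python3 - <<'E'
import re
s=open('tab.py').read().split("R={n")[0]
exec(s)
c=cams["top"]; save(c,"top9.png")
# flap +y edge line: predicted pixels of corner points at several angles
for a in(.75,.79,.83,.87,.91):
    def P(r,y,t=.004): 
        L=np.array([.07-r*np.cos(a)+t*np.sin(a),y,.104+r*np.sin(a)+t*np.cos(a)]); return np.array([box[0]+c0*L[0]-s0*L[1],box[1]+s0*L[0]+c0*L[1],L[2]])
    print(a,(proj(c,np.array([P(0,.09),P(.14,.09),P(.185,.045,0)]))+off["top"]-[350,130]).round(2).tolist())
img=c["color"]; f=lambda u:img[170:215,u].astype(int)
for u in (385,392,396):
    p=f(u); blue=p[:,2]-p[:,0]; print(u,[(170+i,int(b)) for i,b in enumerate(blue) if 8<=i<=30][::1])
E
```

```text
t: 18.4
tcp_pos: [0.5336, -0.2323, 0.2271]
ee_rot: [[0.078, 0.997, -0.002], [0.997, -0.078, 0.002], [0.002, -0.002, -1.0]]
ft_force: [-10.4, 4.6, 10.5]
opening: 0.011
finger_force: 30.0
0.75 [[29.43, 20.78], [32.38, 55.24], [55.24, 71.86]]
0.79 [[29.42, 20.75], [32.78, 53.06], [55.93, 69.0]]
0.83 [[29.42, 20.72], [33.17, 50.8], [56.62, 66.02]]
0.87 [[29.41, 20.69], [33.57, 48.47], [57.29, 62.93]]
0.91 [[29.41, 20.66], [33.96, 46.08], [57.95, 59.72]]
385 [(178, 26), (179, 28), (180, 29), (181, 22), (182, -4), (183, -34), (184, -52), (185, -45), (186, -29), (187, -30), (188, -36), (189, -39), (190, -35), (191, -25), (192, -25), (193, -31), (194, -36), (195, -36), (196, -30), (197, -28), (198, -31), (199, -34), (200, -37)]
392 [(178, 26), (179, 28), (180, 31), (181, 32), (182, 17), (183, -15), (184, -42), (185, -54), (186, -39), (187, -23), (188, -21), (189, -24), (190, -32), (191, -32), (192, -25), (193, -24), (194, -27), (195, -33), (196, -35), (197, -29), (198, -32), (199, -38), (200, -42)]
396 [(178, 27), (179, 27), (180, 28), (181, 30), (182, 22), (183, -2), (184, -33), (185, -52), (186, -47), (187, -30), (188, -28), (189, -35), (190, -41), (191, -40), (192, -31), (193, -31), (194, -38), (195, -42), (196, -40), (197, -30), (198, -26), (199, -30), (200, -35)]
```

View pics/l.png

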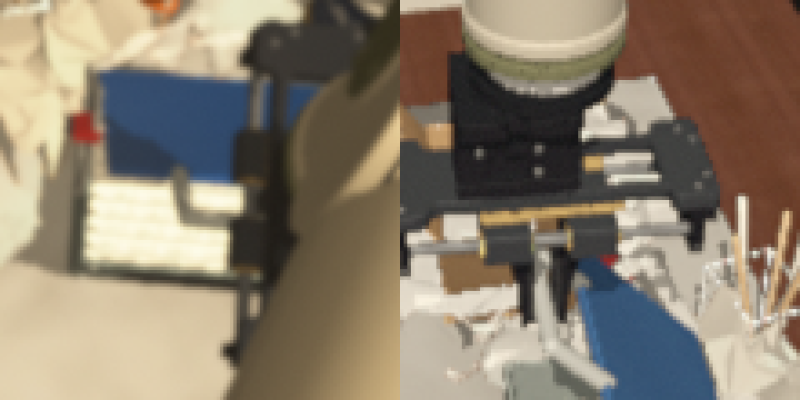

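The top half shows the flap's free edge (v about 182) where an angle of about 0.84 puts it. The TCP travel also gives 0.84, and the tab fit gives 0.83–0.85. The tab at (85,128) hasn't moved. Settle and hand in.

```bash
python3 -m inch '{"claw":[0,0,0],"slide":[[0,0,0],[0,0,0],[0,0,0]],"twist":[0,0,0]}'; python3 -c "
from plant import arm; print(arm.close_job())"
```

```text
t: 18.98
tcp_pos: [0.5336, -0.2323, 0.2271]
ee_rot: [[0.078, 0.997, -0.002], [0.997, -0.078, 0.002], [0.002, -0.002, -1.0]]
ft_force: [-11.4, 5.0, 9.5]
opening: 0.0109
finger_force: 30.0
the job is handed in; nothing more can be done
None
```

I handed the job in at 19 s of the 72 allowed, with no verdict returned: both bits of rubbish were released inside the kraft carton (afterwards hidden from both cameras, so not confirmed by sight), and the gripper holds the flap at about 0.84 rad against my 0.83–0.85 rad estimate for the red tab.

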